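Crank the stack clamp tight and lock it

ROBOT

A 7-joint arm with a two-finger parallel gripper is mounted at the origin on the work surface. World frame = base frame: x ahead of the robot, y to its left, z up, the work surface at z = 0. Lengths are in m, angles in rad, forces in N, time in s.
With the tool pointing down it reaches from about 0.4 to 0.85 m from the base axis. Payload 10.4 kg.
Tool frame: the origin (TCP) lies between the finger pads; the fingertips stand ahead of it and the grasp point (between the pads) lies 5 mm behind it (manip.tip_extent is the z of the fingertips in the tool frame, in m); z points along the fingers, y is the line along which they close (so a half turn about z gives the same grasp; the last joint's range is limited). The gripper opens to 85 mm and grips with 20 to 120 N. Pads are 22 mm wide; open, the fingers measure 114 mm over their backs; the gripper's body (76 mm by 85 mm) begins 54 mm behind the grasp point. The pads swing forward as they close: fully open they stand 13 mm farther back than shut.
Start: joints at [-0.023, 0.332, -0.065, 1.46, 0.022, 1.35, -0.088], TCP at [0.625, 0, 0.245] pointing down, gripper open.
Joint ranges: [-2.6, 2.6], [-0.5, 2.12], [-1.47, 1.34], [0.16, 2.42], [-1.27, 4.41], [0.06, 2.06], [-2.6, 2.6]. Speed limits (rad/s): [2.22, 2.22, 2.79, 2.79, 3.14, 3.14, 3.14].

INTERFACE

Orientations are given as a unit quaternion [x, y, z, w].
In Python, from workcell import status, viewer, manip gives the robot as it stands.
- The arm moves only by the tool play_rows, never from a script. Its argument "plan" is one flat list of numbers, 7 for each row, row after row: the turn, a rotation vector about the tool's x, y, z in degrees, then the shift along the tool's x, y, z in m, then the opening, from 0 (shut) to 1 (fully open). In form: [ax, ay, az, dx, dy, dz, grip, ax, ay, az, dx, dy, dz, grip, ...]. A call has 1 to 20 rows; each row is the pose to reach, as a shift and turn from the pose commanded when the call began, along the tool's axes at that moment; what a row does not reach only later rows make up. A row lasts 1/8 s, in which the tool goes at most 62.5 mm and 10.7 degrees, less where a joint would pass 70% of its speed; a pose out of reach is approached as far as the arm can. A call with a gripper value outside its range is refused whole. The fingers move at their own pace and stop on an object; "squeeze" is the grip in N (left out, the last holds). Time passes only in rows, so rows that repeat a pose let the fingers close. It gives the time, the measured TCP pose, the force, the opening and the grip force at its end, in the units of the state.
- status.get_obs(): the state, without advancing time (a new reading comes with each control period).
- viewer.camera(name): name is "scene" or "side" or "wrist"; returns the picture (420x560x3 uint8, red, green, blue); there is no depth.
- viewer.camera_model(name): a dict with "fx", "fy", "cx", "cy" (pixels), "D" ([k1, k2, p1, p2, k3] as OpenCV has them; the pictures are not rectified), "R" (3x3) and "t" (3): a world point X has camera coordinates R X + t. Camera axes: x right, y down, z forward; pixel columns grow to the right and rows downward; lengths in m; the calibration is good to about 2 mm. A picture is of the moment at which its call begins: read the wrist's pose just before it. camera_model takes no time and is no camera call; for the wrist camera it gives the pose at the moment of the call.
- manip.hand_in(): hands the job in; it is judged then, once.
The state is a dict: "clock": time; "joint_pos": joint angles; "joint_velocities": joint speeds; "tau": joint torques, N m; "position": TCP position; "ee_rot": TCP orientation; "ft_force": force on the tool from outside, world axes, zero at the start; "torque": the same for the moment, N m; "grip_width": opening from 0.0 (shut) to 1.0 (fully open); "grasp_force": force on a finger pad.
Only numpy, scipy, OpenCV 4.12 (cv2) and the standard library are available. Lean on these libraries where they do the work, as an engineer would, in place of code of your own. Each camera call takes 0.05 s, during which the arm holds its last target. There are 200 camera calls.

TASK

Clamp the stack of sheet blanks against the fence: turn the hand crank clockwise, regrasping as you go, until the orange spring plate bears on the stack, then on until it is pressed in somewhere between 3 and 16 mm with a slot of the castle collar in line with the locking bolt. Then push the bolt by its yellow knob fully home into that slot, let go, and leave the other things on the table where they are.

Things in the scene. Friction and masses are not known exactly. Their poses are not given: they have to be found in the camera images.
- clamp: The clamp, bolted down; origin on the crank axis at table height, z up. Its +y runs along the blue bed (130 mm wide, 30 mm high, from 65 to 375 mm along +y) from the crank towards sheets and fence; the locking bolt is on its -y side.
- crank_axis (a point): Fixed point on the crank's vertical turning axis, 122 mm above the table, level with the middle of the crank's grip. Axes as clamp.
- grip (a point): Middle of the crank's upright black paddle, 70 mm from the axis, 122 mm high. Paddle: 14 mm thick along its travel, 34 mm wide radially, from 94 to 152 mm height, rigid on a red arm 28 mm wide with its top at 94 mm (nut on the axis: 100 mm). Fingers on its flat faces must turn with it. The frame's x points radially outwards, z up.
- crank (a joint): Crank angle (rad), growing CLOCKWISE seen from above, which drives the carriage to the sheets at 12.7 mm per rad. At 0 the paddle lies towards the clamp's +x; starts at about 0 to 1. Takes about 7 N at the grip, 2 to 3 N more once the plate bears on stack and fence, then 0.25 N more per mm pressed in. Stays where it is left.
- collar (a point): Middle of the steel castle collar under the arm, turning with it: 54 mm radius, from 50 to 68 mm height, eight slots 16 mm wide, one every 45 degrees, one of them right below the paddle. A slot is in line with the bolt when the crank angle is a whole multiple of pi/4; the bolt enters within about 0.06 rad of that.
- buffer (a joint): How far (m) the orange spring plate on the front of the grey carriage is pressed back into it: 0 when free, stop at 0.022. The plate is 110 mm wide, from 33 to 67 mm height; at crank angle 0 its face is 150 mm along +y from the crank axis.
- knob (a point): Grip point, 95 mm high, on the axis of the bolt's upright yellow round knob: 22 mm across, from 67 to 113 mm height. With the bolt withdrawn it is 170 mm from the crank axis along the clamp's -y. A blue guide block 74 mm high stands 95 to 125 mm from the axis.
- bolt (a joint): Travel (m) of the brass locking bolt towards the crank axis (the clamp's +y): 0 withdrawn (start), 0.022 fully home in a slot. Takes about 3 N to slide, stays where it is left. Its end is 9 mm wide and is stopped by a tooth of the collar at about 0.004 when no slot is in line.
- sheets_mid (a point): Centre (half-way up) of the loose stack of aluminium sheet blanks, 150 x 70 x 36 mm (70 along the bed), about 1 kg, lying on the bed with its far side at the fence or within a few mm of it.
- fence: Dark steel fence across the bed, 130 x 24 mm, 50 mm tall, fixed; its near face (12 mm before this origin) is 311 to 329 mm along +y from the crank axis, different each time. Origin at the centre of its underside, 30 mm above the table.
- tin_mid (a point): Bystander: open steel tin, 84 mm across, 90 mm tall; its middle. Not to be moved.
- woodblock_mid (a point): Bystander: wooden block 50 x 90 x 40 mm; its middle. Not to be moved.
- green_mid (a point): Bystander: green bottle, 68 mm across, 210 mm tall; its middle. Not to be moved.
- paintcan_mid (a point): Bystander: grey can with a red band, 90 mm across, 110 mm tall; its middle. Not to be moved.
- mallet_mid (a point): Bystander: hammer, 260 mm long; its middle. Not to be moved.
- offcut_mid (a point): Bystander: flat aluminium offcut 60 x 140 x 6 mm; its middle. Not to be moved.
- angle_mid (a point): Bystander: piece of steel angle 50 x 180 mm, 44 mm tall; its middle. Not to be moved.
Things that resemble listed ones, but are neither listed nor needed, are in the scene too. Leave any red look-alike of the part that bears sheets_mid alone.

How it is judged:
On the way:
1. the spring plate has been cranked firmly onto the stack (pressed in more than 3 mm) while the bolt is still withdrawn (value of joint buffer above 0.003 m and value of joint bolt below 0.006 m), for 0.1 s.
At the end, for the whole second after the job is handed in: The spring plate is pressed in 3 to 16 mm, the stack lies flat on the bed against the fence (its centre within 52 mm of the fence's centre line), the bolt is at least 18 of its 22 mm home in a slot, and the crank is at rest (value of joint buffer between 0.003 and 0.016 m and value of joint bolt above 0.018 m and y of sheets_mid in the frame of fence above -0.052 m and z of sheets_mid in the frame of fence below 0.024 m and velocity of joint crank between -0.1 and 0.1 rad/s); the robot touches nothing.
It fails at once if a bystander is moved more than 30 mm (distance of any of tin_mid, woodblock_mid, green_mid, paintcan_mid, mallet_mid, offcut_mid, angle_mid from where it was at the start of the episode above 0.03 m).
It also fails if it takes over 72 s, if anything falls off the work surface, if the arm or the gripper's body presses on something with over 40 N, if the wrist force passes 120 N, or if a joint passes its speed limit or range.

## Working session

There is one attempt and no reset: what is moved stays moved. The work goes in short steps, Python scripts to look and compute and a tool call to move; the robot and the scene stay as the last step left them, time stands still between calls to the robot, and variables do not carry over. Pictures are saved under pics/ and viewed, at most 10 in all, crops included, and the job is handed in when it is done.

Besides the shell and the picture viewer there is one more tool, called after ">>>" by a JSON object that holds its "op" and its "data", one argument or row to a line. play_rows: Moves the arm, as the interface text tells. Its arguments: {"type":"object","properties":{"plan":{"type":"array","items":{"type":"number"}},"squeeze":{"type":"number"}},"required":["plan"]}

```bash
mkdir -p pics; python3 - <<'E'
from workcell import status, viewer, manip
import cv2
o=status.get_obs();print(o);print(manip.tip_extent)
for n in("scene","side"):
    im=viewer.camera(n);cv2.imwrite(f"pics/{n}0.png",im[:,:,::-1]);m=viewer.camera_model(n);print(n,m)
E
```

```text
{'clock': 0.0, 'joint_pos': array([-0.02260461,  0.33285848, -0.06469535,  1.46092405,  0.02160259,
        1.34988542, -0.08850956]), 'joint_velocities': array([ 2.01594351e-04, -9.46767075e-05, -1.51737792e-04, -1.45240686e-03,
        4.45660392e-05, -1.31576037e-03, -1.54167953e-04]), 'tau': array([ 4.98105128e-04, -6.25449800e+01,  4.97091911e-02, -3.91610491e+01,
        1.63588714e-02,  9.83294769e-03, -6.01235030e-06]), 'position': array([ 6.24656611e-01, -4.39308228e-06,  2.44532505e-01]), 'ee_rot': array([ 7.07102427e-01,  7.07110799e-01, -5.11031296e-04, -4.63443491e-04]), 'ft_force': array([ 0.95641022, -0.28984193, -0.16323934]), 'torque': array([ 0.04520778, -0.04326915,  0.01764684]), 'grasp_force': 0.0, 'grip_width': 1.000565166784369}
0.014
scene {'fx': 444.16665444093115, 'fy': 444.16665444093115, 'cx': 277.12080063620573, 'cy': 213.57903653265893, 'D': array([-0.04446593,  0.        ,  0.        ,  0.        ,  0.        ]), 'R': array([[ 0.56240939,  0.82685283, -0.00317536],
       [ 0.54424517, -0.37307073, -0.75140896],
       [-0.62248926,  0.42087128, -0.65982914]]), 't': array([-0.24768848, -0.24325725,  1.57639951])}
side {'fx': 506.9814202074339, 'fy': 506.9814202074339, 'cx': 285.91669459627076, 'cy': 201.4668714002421, 'D': array([-0.00601575,  0.        ,  0.        ,  0.        ,  0.        ]), 'R': array([[ 0.92704608, -0.37461135,  0.01587133],
       [-0.27710202, -0.71302789, -0.64405411],
       [ 0.25258668,  0.59266986, -0.76481527]]), 't': array([-0.54007082,  0.16131081,  1.53993458])}
```

View pics/scene0.png

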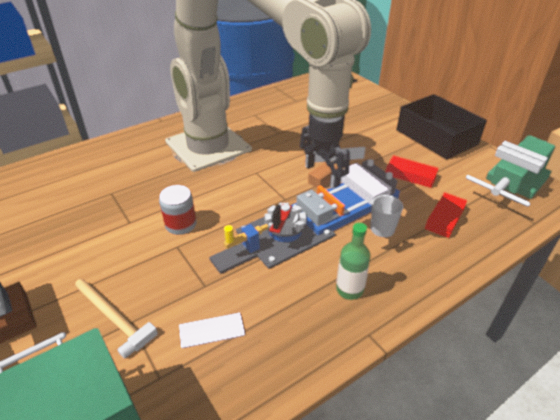

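View pics/side0.png

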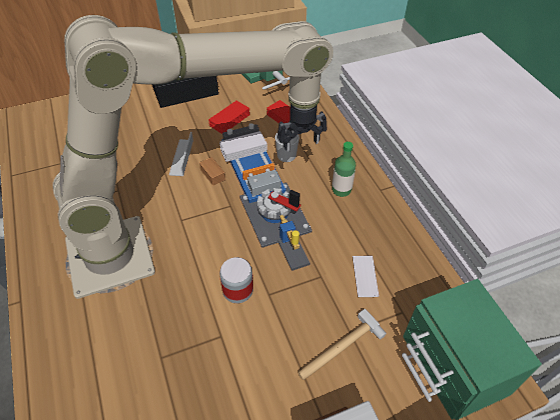

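The scene view shows the yellow knob at (230,234), the crank at (285,220) and the sheets at (368,185). In the side view they are at (295,240), (275,205) and (243,148). Next I'll mask these and zoom in.

```bash
cat > h.py <<'E'
import numpy as np, cv2
from workcell import status, viewer, manip
def ray(m,p):
    K=np.array([[m['fx'],0,m['cx']],[0,m['fy'],m['cy']],[0,0,1]])
    u=cv2.undistortPoints(np.array([[p]],float),K,m['D'])[0,0]
    R,t=np.array(m['R']),np.array(m['t'])
    return -R.T@t, R.T@np.array([u[0],u[1],1])
def onz(m,p,z):
    c,d=ray(m,p); return c+d*(z-c[2])/d[2]
def tri(rays):
    A=np.zeros((3,3));b=np.zeros(3)
    for c,d in rays:
        d=d/np.linalg.norm(d);P=np.eye(3)-np.outer(d,d);A+=P;b+=P@c
    X=np.linalg.solve(A,b); return X,[np.linalg.norm((np.eye(3)-np.outer(d,d)/(d@d))@(X-c)) for c,d in rays]
def proj(m,X):
    K=np.array([[m['fx'],0,m['cx']],[0,m['fy'],m['cy']],[0,0,1]])
    return cv2.projectPoints(np.array(X,float).reshape(-1,3),cv2.Rodrigues(np.array(m['R']))[0],np.array(m['t']),K,m['D'])[0][:,0]
def mask(im,lo,hi,roi):
    h=cv2.cvtColor(im,cv2.COLOR_RGB2HSV);k=cv2.inRange(h,np.array(lo),np.array(hi));o=np.zeros_like(k);x0,y0,x1,y1=roi
    o[y0:y1,x0:x1]=k[y0:y1,x0:x1];return o
def cen(k):
    n,_,s,c=cv2.connectedComponentsWithStats(k);i=1+np.argmax(s[1:,4]);return c[i],s[i]
E
python3 - <<'E'
from h import *
S={n:cv2.imread(f"pics/{n}0.png")[:,:,::-1].copy() for n in("scene","side")}
M={n:viewer.camera_model(n) for n in S}
roi={"scene":(200,150,420,290),"side":(200,120,340,280)}
for nm,lo,hi in(("yellow",(22,150,100),(34,255,255)),("orange",(8,190,180),(16,255,255)),("red",(0,180,120),(4,255,255)),("red2",(175,180,120),(180,255,255))):
    r=[]
    for n in S:
        try:
            c,s=cen(mask(S[n],lo,hi,roi[n]));r.append(ray(M[n],c));print(nm,n,c,s)
        except Exception as e: print(nm,n,"none")
    if len(r)==2:print(tri(r))
a=cv2.resize(S["scene"][150:270,205:405],None,fx=4,fy=4,interpolation=cv2.INTER_CUBIC)
b=cv2.resize(S["side"][120:270,200:340],None,fx=4,fy=4,interpolation=cv2.INTER_CUBIC)
cv2.imwrite("pics/zs.png",a[:,:,::-1]);cv2.imwrite("pics/zd.png",b[:,:,::-1])
E
```

```text
yellow scene [228.37583893 234.02013423] [224 225  10  19 149]
yellow side [294.67010309 237.40206186] [291 231   8  14  97]
(array([ 0.52532609, -0.20488794,  0.08965988]), [np.float64(0.0011168582277994261), np.float64(0.0011168582277993838)])
orange scene [330.23417722 198.70886076] [318 186  25  28 158]
orange side [257.51851852 168.61728395] [243 164  31  14  81]
(array([0.52899308, 0.1235522 , 0.05569168]), [np.float64(0.001246983307031513), np.float64(0.0012469833070315793)])
red scene [406.85020243 168.45546559] [390 156  30  28 494]
red side [283.93421053 201.78289474] [269 194  32  17 152]
(array([0.62442418, 0.13535692, 0.08345646]), [np.float64(0.16309670070104673), np.float64(0.16309670070104687)])
red2 scene [394. 166.] [394 166   1   1   1]
red2 side [210.  124.5] [210 124   1   2   2]
(array([ 0.45822487,  0.46567244, -0.00780166]), [np.float64(0.0015829660892542141), np.float64(0.001582966089253846)])
```

View pics/zs.png

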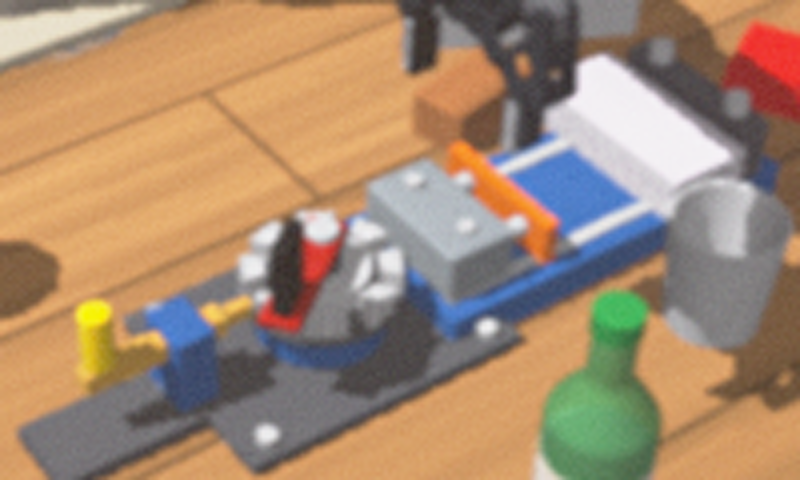

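View pics/zd.png

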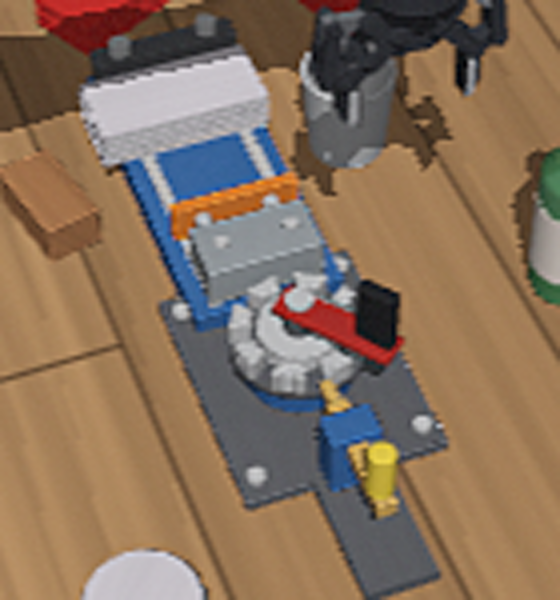

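The zooms show the knob, nut, red arm and black paddle clearly. In scene coordinates the nut is at about (285.5,207) and the paddle top at (277,205). In side coordinates the nut is at about (274.5,194.5) and the paddle top at (295,192).

```bash
python3 - <<'E'
from h import *
S={n:cv2.imread(f"pics/{n}0.png")[:,:,::-1].copy() for n in("scene","side")}
M={n:viewer.camera_model(n) for n in S}
f=lambda a,b:([205+a[0]/4,150+a[1]/4],[200+b[0]/4,120+b[1]/4])
for nm,a,b,z in(("nut",(322,228),(298,298),.1),("padtop",(288,222),(380,290),.152),("fenceL",(662,50),(120,47),.08),("fenceR",(737,103),(206,25),.08)):
    p,q=f(a,b)
    print(nm,tri([ray(M['scene'],p),ray(M['side'],q)]),onz(M['scene'],p,z),onz(M['side'],q,z))
# stack top white corners (side view)
for n,cs in(("side",[(85,88),(247,52),(268,95),(100,133)]),("scene",[(600,57),(740,152),(672,190),(550,108)])):
    for c in cs:
        p=[200+c[0]/4,120+c[1]/4] if n=="side" else [205+c[0]/4,150+c[1]/4]
        print(n,onz(M[n],p,.066))
# orange top edge ends at z=.067
for n,cs in(("side",[(171,207),(298,180)]),("scene",[(455,145),(555,225)])):
    for c in cs:
        p=[200+c[0]/4,120+c[1]/4] if n=="side" else [205+c[0]/4,150+c[1]/4]
        print("or",n,onz(M[n],p,.067))
E
```

```text
nut (array([ 0.52819232, -0.03390656,  0.09691313]), [np.float64(0.001706035873128076), np.float64(0.0017060358731283047)]) [ 0.53001113 -0.03395565  0.1       ] [ 0.52704025 -0.03858579  0.1       ]
padtop (array([ 0.57008071, -0.09169678,  0.15551718]), [np.float64(0.0050610399162496445), np.float64(0.005061039916249727)]) [ 0.56325364 -0.08333354  0.152     ] [ 0.57064987 -0.09534447  0.152     ]
fenceL (array([0.49210501, 0.30572569, 0.08432184]), [np.float64(0.0024437455349347816), np.float64(0.0024437455349345925)]) [0.48610373 0.31418573 0.08      ] [0.49276423 0.30679637 0.08      ]
fenceR (array([0.57214973, 0.30542363, 0.08404023]), [np.float64(0.0018925691506951215), np.float64(0.0018925691506952319)]) [0.56738418 0.31273628 0.08      ] [0.57302933 0.3070017  0.08      ]
side [0.45184695 0.28240021 0.066     ]
side [0.5998823  0.27522723 0.066     ]
side [0.59782282 0.21674246 0.066     ]
side [0.44714374 0.22434631 0.066     ]
scene [0.45216042 0.28348012 0.066     ]
scene [0.59903315 0.28723205 0.066     ]
scene [0.60308602 0.21622542 0.066     ]
scene [0.4807151 0.2083506 0.066    ]
or side [0.47529068 0.11906224 0.067     ]
or side [0.58461306 0.11018556 0.067     ]
or scene [0.47705558 0.12120686 0.067     ]
or scene [0.5863306  0.12232406 0.067     ]
```

>>> {"op": "play_rows", "data": {
  "plan": [0,0,-10,-0.03,-0.03,-0.01,1,0,0,-20,-0.06,-0.06,-0.03,1,0,0,-30,-0.08,-0.075,-0.04,1,0,0,-37,-0.08,-0.075,-0.04,1,0,0,-37,-0.08,-0.075,-0.04,1]
}}

```text
clock: 0.72
position: [0.5498, -0.0801, 0.2852]
ee_rot: [0.447, 0.895, 0.0, -0.0]
ft_force: [0.4, 0.9, 0.4]
grip_width: 1.001
grasp_force: 0.0
```

```bash
python3 - <<'E'
from h import *
M={n:viewer.camera_model(n) for n in("scene","side")}
print("bottle base",onz(M['scene'],(351,290),0),onz(M['side'],(343,190),0))
o=status.get_obs();print(o['clock'],o['position'],o['ee_rot'],o['joint_pos'])
m=viewer.camera_model("wrist");im=viewer.camera("wrist");cv2.imwrite("pics/w1.png",im[:,:,::-1]);np.save("w1.npy",m,allow_pickle=True)
A=np.array([.528,-.035,.1]);print(proj(m,[A,[.57,-.092,.152],[.525,-.205,.113],[.532,.305,.08]]),m['t'])
E
```

```text
bottle base [ 0.78150055 -0.01332177  0.        ] [ 0.78257877 -0.02321143  0.        ]
0.725 [ 0.54981476 -0.08012343  0.28517903] [ 4.46723581e-01  8.94672025e-01  2.97203733e-05 -9.33647741e-05] [ 0.14299166  0.16393455 -0.09106721  1.58425398  0.01494572  1.39423829
  0.69510799]
[[ 288.52490663  141.72007082]
 [ 288.92579156  227.07108429]
 [ 192.81281858  267.21452054]
 [ 507.61888536 -137.90425521]] [-0.39051652 -0.42698095  0.29062014]
```

View pics/w1.png

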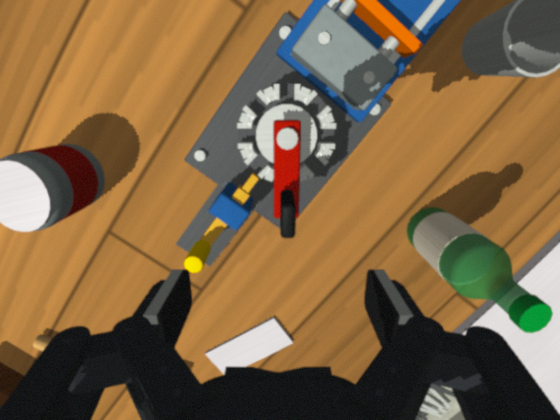

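The wrist view shows the nut at (288,138), the paddle top at about (288,228), the knob top at (194,264), and the arm lined up with the image vertical (tool x). That matches the predictions within 4 px.

```bash
python3 - <<'E'
from h import *
m=np.load("w1.npy",allow_pickle=True).item();im=cv2.imread("pics/w1.png")[:,:,::-1].copy()
k=mask(im,(0,0,0),(180,255,45),(265,185,310,245));c,s=cen(k);print("paddle",c,s)
ys,xs=np.nonzero(k);print("bottom rows",[(y,xs[ys==y].min(),xs[ys==y].max()) for y in range(s[1],s[1]+s[3],4)])
kn,s2=cen(mask(im,(22,150,150),(34,255,255),(170,240,215,280)));print("knob",kn,s2,onz(m,(194,264),.113))
r,s3=cen(mask(im,(0,150,90),(6,255,255),(260,110,320,230)));print("red",r,s3)
N=onz(m,(288,138.5),.1);P=onz(m,(288.3,227),.152);print(N,P,P-N,np.hypot(*(P-N)[:2]),np.arctan2(-(P-N)[1],(P-N)[0]))
o=status.get_obs();q=o['ee_rot']
from scipy.spatial.transform import Rotation as Ro
T=Ro.from_quat(q).as_matrix();print("tool-frame N,P rel TCP",T.T@(N-o['position']),T.T@(P-o['position']))
E
```

```text
paddle [287.83233533 213.02994012] [281 190  14  47 501]
bottom rows [(190, np.int64(285), np.int64(289)), (194, np.int64(282), np.int64(292)), (198, np.int64(282), np.int64(293)), (202, np.int64(282), np.int64(293)), (206, np.int64(282), np.int64(294)), (210, np.int64(282), np.int64(294)), (214, np.int64(282), np.int64(294)), (218, np.int64(281), np.int64(294)), (222, np.int64(281), np.int64(293)), (226, np.int64(281), np.int64(293)), (230, np.int64(282), np.int64(293)), (234, np.int64(282), np.int64(293))]
knob [192.85496183 263.9389313 ] [184 256  19  17 262] [ 0.52395331 -0.20077709  0.113     ]
red [285.38373571 166.08640407] [ 273  120   27   98 1574]
[ 0.52565444 -0.03279912  0.1       ] [ 0.56950239 -0.09228622  0.152     ] [ 0.04384795 -0.05948709  0.052     ] 0.07390099557178939 0.9356022974618887
tool-frame N,P rel TCP [0.05205126 0.0088487  0.18500143] [-0.02182213  0.00823918  0.13296579]
```

>>> {"op": "play_rows", "data": {
  "plan": [0,0,0,-0.019,0.0085,0.03,1,0,0,0,-0.019,0.0085,0.07,1,0,0,0,-0.019,0.0085,0.11,1,0,0,0,-0.019,0.0085,0.145,1,0,0,0,-0.019,0.0085,0.163,1,0,0,0,-0.019,0.0085,0.163,0.1,0,0,0,-0.019,0.0085,0.163,0.0,0,0,0,-0.019,0.0085,0.163,0.0,0,0,0,-0.019,0.0085,0.163,0.0,0,0,0,-0.019,0.0085,0.163,0.0],
  "squeeze": 40
}}

```text
clock: 2.02
position: [0.5688, -0.0901, 0.1233]
ee_rot: [0.446, 0.895, 0.0, 0.001]
ft_force: [-1.0, 0.9, 6.7]
grip_width: 0.157
grasp_force: 40.1
```

>>> {"op": "play_rows", "data": {
  "plan": [0,0,9,0.0009,-0.011,0,0,0,0,18,0.0034,-0.0216,0,0,0,0,27,0.0076,-0.0318,0,0,0,0,36,0.0134,-0.0411,0,0,0,0,45,0.0205,-0.0495,0,0,0,0,45,0.0205,-0.0495,0,0]
}}

```text
clock: 2.78
position: [0.5157, -0.1036, 0.1232]
ee_rot: [0.755, 0.655, -0.0, 0.0]
ft_force: [-5.7, 0.9, 9.0]
grip_width: 0.159
grasp_force: 41.2
```

>>> {"op": "play_rows", "data": {
  "plan": [0,0,9,0.0009,-0.011,0,0,0,0,18,0.0034,-0.0216,0,0,0,0,27,0.0076,-0.0318,0,0,0,0,36,0.0134,-0.0411,0,0,0,0,45,0.0205,-0.0495,0,0,0,0,54,0.0289,-0.0566,0,0,0,0,63,0.0382,-0.0624,0,0,0,0,72,0.0484,-0.0666,0,0,0,0,81,0.059,-0.0691,0,0,0,0,90,0.07,-0.07,0,0,0,0,99,0.081,-0.0691,0,0,0,0,108,0.0916,-0.0666,0,0,0,0,117,0.1018,-0.0624,0,0,0,0,117,0.1018,-0.0624,0,0]
}}

```text
clock: 4.53
position: [0.4679, 0.0085, 0.1232]
ee_rot: [0.954, -0.301, -0.001, -0.001]
ft_force: [-12.7, 8.4, 18.1]
grip_width: 0.163
grasp_force: 43.0
```

```bash
python3 -c "
from h import *
print(status.get_obs()['joint_pos'])"
```

```text
[-0.16108187  0.10137526  0.04927961  2.01037456 -0.00871844  1.03183354
 -2.28981149]
```

>>> {"op": "play_rows", "data": {
  "plan": [0,0,0,0,0,0,1,0,0,0,0,0,0,1,0,0,0,0,0,0,1,0,0,0,0,0,0,1,0,0,-10,0,0,0,1,0,0,-20,0,0,0,1,0,0,-30,0,0,0,1,0,0,-40,0,0,0,1,0,0,-50,0,0,0,1,0,0,-60,0,0,0,1,0,0,-70,0,0,0,1,0,0,-80,0,0,0,1,0,0,-90,0,0,0,1,0,0,-100,0,0,0,1,0,0,-110,0,0,0,1,0,0,-120,0,0,0,1,0,0,-130,0,0,0,1,0,0,-140,0,0,0,1,0,0,-150,0,0,0,1,0,0,-160,0,0,0,1]
}}

```text
clock: 7.02
position: [0.4688, 0.0059, 0.1223]
ee_rot: [0.459, 0.888, -0.0, 0.0]
ft_force: [0.4, 1.1, 0.2]
grip_width: 0.998
grasp_force: 0.0
```

>>> {"op": "play_rows", "data": {
  "plan": [0,0,-10,0,0,0,1,0,0,-20,0,0,0,1,0,0,-20,0,0,0,1,0,0,-20,0,0,0,1]
}}

```text
clock: 7.52
position: [0.4688, 0.006, 0.1223]
ee_rot: [0.303, 0.953, 0.0, 0.0]
ft_force: [-0.0, -0.4, -0.1]
grip_width: 0.997
grasp_force: 0.0
```

```bash
python3 - <<'E'
from h import *
o=status.get_obs();print(o['position'],o['ee_rot'],o['joint_pos'],o['clock'])
A={n:viewer.camera(n) for n in("wrist","scene")}
m=viewer.camera_model("wrist");np.save("w2.npy",m,allow_pickle=True)
for n in A: cv2.imwrite(f"pics/{n}2.png",A[n][:,:,::-1])
a=cv2.resize(A["scene"][150:270,205:405],(560,336),interpolation=cv2.INTER_CUBIC)
w=cv2.resize(A["wrist"],(336,252))
out=np.zeros((590,560,3),np.uint8);out[:336]=a;out[338:590,:336]=w;cv2.imwrite("pics/c2.png",out[:,:,::-1])
E
```

```text
[0.46876115 0.00598092 0.12230255] [3.02629967e-01 9.53108127e-01 1.62360065e-05 3.09709512e-05] [ 0.0061645   0.11008064 -0.12239951  2.00256718  0.01564387  1.02974604
  0.83233654] 7.525
```

View pics/c2.png

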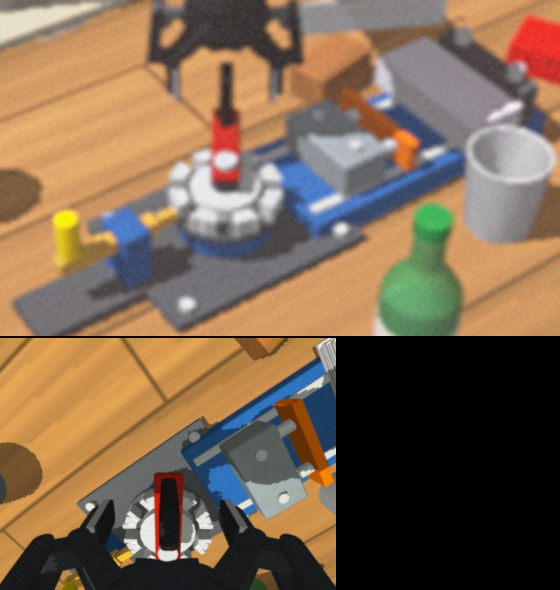

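The regrasp is clean. The paddle is centred between the open fingers in the wrist view, and nothing else has moved. Now close and make stroke 2.

>>> {"op": "play_rows", "data": {
  "plan": [0,0,0,0,0,0,0,0,0,0,0,0,0,0,0,0,0,0,0,0,0,0,0,0,0,0,0,0,0,0,0,0,0,0,0]
}}

```text
clock: 8.25
position: [0.4689, 0.0064, 0.1225]
ee_rot: [0.3, 0.954, 0.0, 0.0]
ft_force: [0.4, 2.3, 0.4]
grip_width: 0.159
grasp_force: 40.8
```

>>> {"op": "play_rows", "data": {
  "plan": [0,0,9,-0.0009,0.011,0,0,0,0,18,-0.0034,0.0216,0,0,0,0,27,-0.0076,0.0318,0,0,0,0,36,-0.0134,0.0411,0,0,0,0,45,-0.0205,0.0495,0,0,0,0,54,-0.0289,0.0566,0,0,0,0,63,-0.0382,0.0624,0,0,0,0,72,-0.0484,0.0666,0,0,0,0,81,-0.059,0.0691,0,0,0,0,90,-0.07,0.07,0,0,0,0,99,-0.081,0.0691,0,0,0,0,108,-0.0916,0.0666,0,0,0,0,117,-0.1018,0.0624,0,0,0,0,126,-0.1111,0.0566,0,0,0,0,135,-0.1195,0.0495,0,0,0,0,144,-0.1266,0.0411,0,0,0,0,153,-0.1324,0.0318,0,0,0,0,162,-0.1366,0.0216,0,0,0,0,162,-0.1366,0.0216,0,0]
}}

```text
clock: 10.62
position: [0.592, -0.054, 0.1225]
ee_rot: [0.989, -0.149, -0.001, -0.001]
ft_force: [-7.4, 4.3, 7.5]
grip_width: 0.161
grasp_force: 42.0
```

>>> {"op": "play_rows", "data": {
  "plan": [0,0,0,0,0,0,1,0,0,0,0,0,0,1,0,0,0,0,0,0,1,0,0,0,0,0,0,1,0,0,-10,0,0,0,1,0,0,-20,0,0,0,1,0,0,-30,0,0,0,1,0,0,-40,0,0,0,1,0,0,-50,0,0,0,1,0,0,-60,0,0,0,1,0,0,-70,0,0,0,1,0,0,-80,0,0,0,1,0,0,-90,0,0,0,1,0,0,-100,0,0,0,1,0,0,-110,0,0,0,1,0,0,-120,0,0,0,1,0,0,-130,0,0,0,1,0,0,-140,0,0,0,1,0,0,-150,0,0,0,1,0,0,-160,0,0,0,1]
}}

```text
clock: 13.12
position: [0.5931, -0.0547, 0.1223]
ee_rot: [0.315, 0.949, -0.0, 0.0]
ft_force: [-0.5, 0.8, 0.1]
grip_width: 0.997
grasp_force: 0.0
```

>>> {"op": "play_rows", "data": {
  "plan": [0,0,-10,0,0,0,1,0,0,-20,0,0,0,1,0,0,-20,0,0,0,1,0,0,-20,0,0,0,0,0,0,-20,0,0,0,0,0,0,-20,0,0,0,0,0,0,-20,0,0,0,0,0,0,-20,0,0,0,0]
}}

```text
clock: 14.12
position: [0.5931, -0.0544, 0.1224]
ee_rot: [0.148, 0.989, 0.0, 0.0]
ft_force: [0.5, 1.1, 0.4]
grip_width: 0.16
grasp_force: 39.3
```

```bash
python3 - <<'E'
from h import *
o=status.get_obs();print(o['position'],o['ee_rot'],o['joint_pos'],o['clock'],o['ft_force'])
E
```

```text
[ 0.59309194 -0.05439825  0.12241292] [1.48137301e-01 9.88966776e-01 2.23349083e-04 7.41605182e-05] [ 0.2051381   0.37536949 -0.23279386  1.67677488  0.09456304  1.10027531
  1.21850442] 14.125 [0.49317849 1.0796404  0.35452435]
```

>>> {"op": "play_rows", "data": {
  "plan": [0,0,9,0.0009,-0.011,0,0,0,0,18,0.0034,-0.0216,0,0,0,0,27,0.0076,-0.0318,0,0,0,0,36,0.0134,-0.0411,0,0,0,0,45,0.0205,-0.0495,0,0,0,0,54,0.0289,-0.0566,0,0,0,0,63,0.0382,-0.0624,0,0,0,0,72,0.0484,-0.0666,0,0,0,0,81,0.059,-0.0691,0,0,0,0,90,0.07,-0.07,0,0,0,0,99,0.081,-0.0691,0,0,0,0,108,0.0916,-0.0666,0,0,0,0,108,0.0916,-0.0666,0,0]
}}

```text
clock: 15.75
position: [0.4852, -0.0905, 0.1224]
ee_rot: [0.887, 0.462, -0.0, -0.001]
ft_force: [-3.9, 4.7, 2.1]
grip_width: 0.156
grasp_force: 40.7
```

```bash
python3 - <<'E'
from h import *
o=status.get_obs();print(o['position'],o['ee_rot'],o['clock'])
A={n:viewer.camera(n) for n in("side","scene","wrist")}
for n in A: cv2.imwrite(f"pics/{n}3.png",A[n][:,:,::-1])
a=cv2.resize(A["scene"][160:220,290:400],(550,300),interpolation=cv2.INTER_CUBIC)
b=cv2.resize(A["side"][115:215,205:305],(300,300),interpolation=cv2.INTER_CUBIC)
w=cv2.resize(A["wrist"],(400,300))
out=np.zeros((600,700,3),np.uint8);out[:300,:550]=a;out[300:,:300]=b;out[300:,300:]=w;cv2.imwrite("pics/c3.png",out[:,:,::-1])
E
```

```text
[ 0.48520874 -0.09052758  0.12235507] [ 8.86818138e-01  4.62118134e-01 -2.65411389e-04 -5.91289011e-04] 15.75
```

View pics/c3.png

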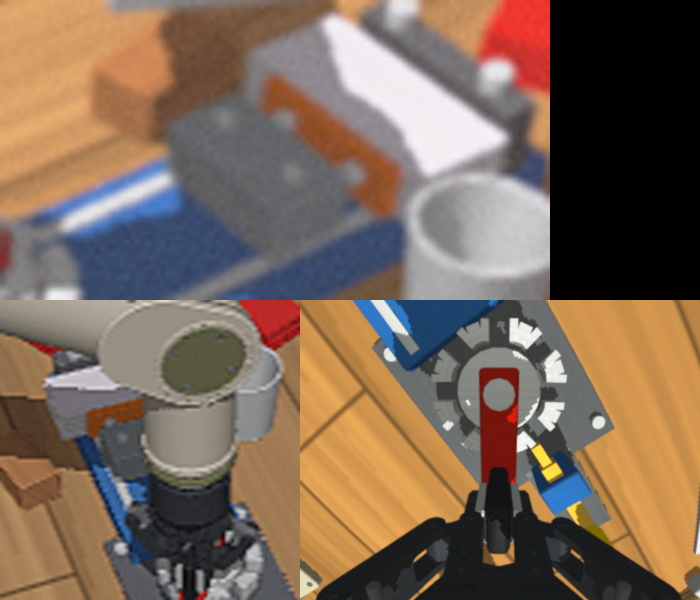

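The plate is just reaching the stack, and the paddle is in line with the tool. Now the last 56° to 540°.

>>> {"op": "play_rows", "data": {
  "plan": [0,0,9,0.0009,-0.011,0,0,0,0,18,0.0034,-0.0216,0,0,0,0,27,0.0076,-0.0318,0,0,0,0,36,0.0134,-0.0411,0,0,0,0,45,0.0205,-0.0495,0,0,0,0,54,0.0289,-0.0566,0,0,0,0,56,0.0309,-0.058,0,0,0,0,56,0.0309,-0.058,0,0,0,0,56,0.0309,-0.058,0,0]
}}

```text
clock: 17.02
position: [0.4554, -0.0326, 0.1224]
ee_rot: [1.0, -0.007, -0.001, -0.0]
ft_force: [-7.0, 2.1, 6.2]
grip_width: 0.161
grasp_force: 41.9
```

>>> {"op": "play_rows", "data": {
  "plan": [0,0,0,0,0,0,1,0,0,0,0,0,0,1,0,0,0,0,0,0,1,0,0,0,0,0,0,1,0,0,0,0,0,-0.04,1,0,0,0,0,0,-0.08,1,0,0,0,-0.03,0,-0.13,1,0,0,0,-0.03,0,-0.16,1,0,0,0,-0.03,0,-0.16,1]
}}

```text
clock: 18.15
position: [0.4271, -0.0324, 0.2847]
ee_rot: [1.0, -0.009, 0.002, -0.0]
ft_force: [-0.2, -0.7, -1.4]
grip_width: 1.0
grasp_force: 0.0
```

```bash
python3 - <<'E'
from h import *
o=status.get_obs();print(o['position'],o['ee_rot'],o['clock'])
m=viewer.camera_model("wrist");im=viewer.camera("wrist");np.save("w4.npy",m,allow_pickle=True);cv2.imwrite("pics/w4.png",im[:,:,::-1])
print(proj(m,[[.5257,-.0328,.1],[.456,-.0328,.152],[.524,-.2015,.113]]))
for n in("side","scene"): cv2.imwrite(f"pics/{n}4.png",viewer.camera(n)[:,:,::-1])
E
```

```text
[ 0.42712884 -0.03244233  0.284712  ] [ 9.99959368e-01 -8.68846117e-03  2.39938871e-03 -1.23273770e-04] 18.15
[[275.71428338  89.25258266]
 [276.93523516 171.85575266]
 [456.18160611  89.78953552]]
```

View pics/w4.png

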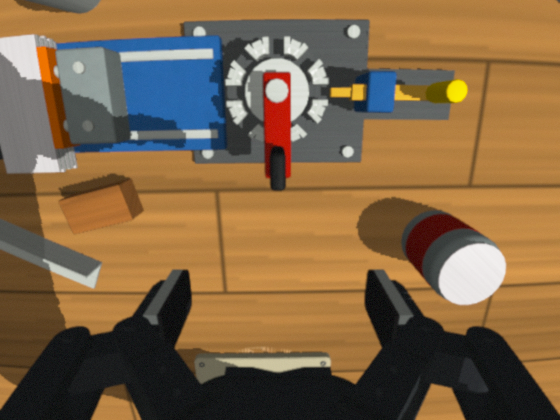

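The wrist view shows the crank pointing down the image with its nut at (277,90). The bolt tip is at (331,93) facing a slot, the knob is at (456,91), and the plate is on the stack at x≈60. I'll check the angle and the press-in.

```bash
python3 - <<'E'
from h import *
m=np.load("w4.npy",allow_pickle=True).item();im=cv2.imread("pics/w4.png")[:,:,::-1].copy()
g=lambda p,z:onz(m,p,z)
kn,s=cen(mask(im,(22,150,150),(34,255,255),(435,75,475,110)));K=g(kn,.113)
N=g((277,90),.1);print("nut",N,"knob",kn,K)
red=mask(im,(0,150,90),(6,255,255),(250,70,300,150));ys,xs=np.nonzero(red)
L=[];
for y in range(105,145,3):
    x=xs[ys==y]; L.append(((x.min()+x.max())/2,y))
p=[g(q,.094) for q in(L[0],L[-1])];d=p[1]-p[0];print("arm line",L[0],L[-1],"cw world angle past 180 deg",np.degrees(np.arctan2(d[1],-d[0])))
b=mask(im,(100,120,40),(125,255,255),(110,30,222,160))
# bed lower/upper edges
for nm,f in(("low",max),("up",min)):
    pts=np.array([g((x,f(np.nonzero(b[:,x])[0])),.03)[:2] for x in range(135,215,4)]);a=np.polyfit(pts[:,1],pts[:,0],1);print("bed",nm,"dx/dy deg",np.degrees(np.arctan(a[0])),"x at y=-.0328",np.polyval(a,-.0328))
print("knob-nut deg",np.degrees(np.arctan2((N-K)[0],(N-K)[1])))
o=mask(im,(8,180,120),(18,255,255),(30,30,85,175));
for y in (60,80,100,120,140):
    x=np.nonzero(o[y])[0];print("orange",y,x.min() if len(x) else None,x.max() if len(x) else None)
    if len(x): print(g((x.min(),y),.067), g((x.max(),y),.067))
    print(im[y,40:90:3].tolist()) if y==80 else 0
E
```

```text
nut [ 0.52499913 -0.03401342  0.1       ] knob [456.50125945  90.56423174] [ 0.52331331 -0.2019051   0.113     ]
arm line (np.float64(276.5), 105) (np.float64(277.5), 144) cw world angle past 180 deg -0.4292306779204641
bed low dx/dy deg 0.8292424112075053 x at y=-.0328 0.46136112735944257
bed up dx/dy deg 0.4012923396194234 x at y=-.0328 0.5881378807616223
knob-nut deg 0.5752966711401439
orange 60 39 55
[0.5679606  0.22132711 0.067     ] [0.56659221 0.20268617 0.067     ]
orange 80 42 58
[0.54737535 0.22204003 0.067     ] [0.54615319 0.20319367 0.067     ]
[[148, 136, 130], [224, 102, 0], [236, 112, 0], [238, 116, 0], [164, 74, 0], [162, 75, 0], [157, 75, 6], [139, 150, 144], [145, 155, 151], [144, 155, 151], [142, 154, 150], [145, 155, 149], [145, 155, 152], [144, 156, 152], [142, 154, 151], [145, 158, 154], [143, 156, 152]]
orange 100 46 53
[0.52624371 0.22178339 0.067     ] [0.52576057 0.21340024 0.067     ]
orange 120 50 57
[0.5045712  0.22172648 0.067     ] [0.50414884 0.21323686 0.067     ]
orange 140 54 61
[0.48227292 0.221865   0.067     ] [0.48190888 0.21325517 0.067     ]
```

```bash
python3 - <<'E'
from h import *
A=np.array([.5252,-.0335]);u=np.array([np.sin(np.radians(.6)),np.cos(np.radians(.6))])
for im,mf,exp in(("w1","w1",150+12.7*.925),("wrist2","w2",150+12.7*3.75),("w4","w4",269.7)):
    I=cv2.imread(f"pics/{im}.png")[:,:,::-1].copy();m=np.load(mf+".npy",allow_pickle=True).item()
    roi={"w1":(330,0,440,80),"w2":(440,80,560,260),"w4":(30,30,85,175)}[mf]
    k=mask(I,(6,170,90),(18,255,255),roi);_,l,s,_=cv2.connectedComponentsWithStats(k);l=(l==1+np.argmax(s[1:,4]))
    ys,xs=np.nonzero(l);P=np.array([onz(m,(x,y),.067)[:2]-A for x,y in zip(xs,ys)])*1e3
    f=P@u;lat=P@np.array([u[1],-u[0]])
    r=[(int(c),round(f[abs(lat-c)<4].max(),1),round(f[abs(lat-c)<4].min(),1)) for c in range(-45,50,15) if (abs(lat-c)<4).any()]
    print(im,"expected free",round(exp,1),"lateral,front,back:",r)
E
```

```text
w1 expected free 161.7 lateral,front,back: [(-30, np.float64(148.4), np.float64(146.4)), (-15, np.float64(160.5), np.float64(138.0)), (0, np.float64(160.7), np.float64(138.4)), (15, np.float64(160.4), np.float64(138.1)), (30, np.float64(160.1), np.float64(145.6)), (45, np.float64(160.5), np.float64(139.9))]
wrist2 expected free 197.6 lateral,front,back: [(-45, np.float64(195.7), np.float64(170.3)), (-30, np.float64(195.8), np.float64(170.3)), (-15, np.float64(195.9), np.float64(170.3)), (0, np.float64(195.9), np.float64(170.3)), (15, np.float64(195.9), np.float64(179.0)), (30, np.float64(196.9), np.float64(171.9)), (45, np.float64(196.3), np.float64(178.9))]
w4 expected free 269.7 lateral,front,back: [(-45, np.float64(256.1), np.float64(244.1)), (-30, np.float64(255.9), np.float64(244.0)), (-15, np.float64(256.3), np.float64(244.0)), (0, np.float64(256.0), np.float64(244.1)), (15, np.float64(256.0), np.float64(236.9)), (30, np.float64(255.9), np.float64(238.7)), (45, np.float64(256.0), np.float64(234.8))]
```

The plate is pressed in about 12 mm (bias-corrected) and the crank angle error is about 0.02 rad, so both are in tolerance. Next is the knob.

>>> {"op": "play_rows", "data": {
  "plan": [0,0,-10,0.01,0.02,0,1,0,0,-20,0.03,0.05,0,1,0,0,-30,0.05,0.08,0,1,0,0,-40,0.07,0.11,0,1,0,0,-50,0.085,0.14,0,1,0,0,-60,0.0993,0.1674,0,1,0,0,-70,0.0993,0.1674,0.02,1,0,0,-80,0.0993,0.1674,0.04,1,0,0,-90,0.0993,0.1674,0.07,1,0,0,-91,0.0993,0.1674,0.11,1,0,0,-91,0.0993,0.1674,0.15,1,0,0,-91,0.0993,0.1674,0.19,1,0,0,-91,0.0993,0.1674,0.19,0,0,0,-91,0.0993,0.1674,0.19,0,0,0,-91,0.0993,0.1674,0.19,0,0,0,-91,0.0993,0.1674,0.19,0,0,0,-91,0.0993,0.1674,0.19,0]
}}

```text
clock: 20.42
position: [0.5244, -0.2019, 0.0941]
ee_rot: [0.707, 0.707, 0.001, 0.002]
ft_force: [5.1, -1.2, 3.1]
grip_width: 0.243
grasp_force: 40.2
```

>>> {"op": "play_rows", "data": {
  "plan": [0,0,0,0.004,0,0,0,0,0,0,0.009,0,0,0,0,0,0,0.014,0,0,0,0,0,0,0.019,0,0,0,0,0,0,0.023,0,0,0,0,0,0,0.024,0,0,0,0,0,0,0.024,0,0,0]
}}

```text
clock: 21.3
position: [0.5246, -0.1797, 0.0941]
ee_rot: [0.707, 0.707, 0.001, 0.003]
ft_force: [8.0, -6.4, 0.1]
grip_width: 0.245
grasp_force: 40.1
```

>>> {"op": "play_rows", "data": {
  "plan": [0,0,0,0.022,0,0,1,0,0,0,0.022,0,0,1,0,0,0,0.022,0,0,1,0,0,0,0.022,0,0,1,0,0,0,0.022,0,-0.05,1,0,0,0,0.012,0,-0.1,1,0,0,0,-0.01,0,-0.15,1,0,0,0,-0.03,0,-0.2,1,0,0,0,-0.03,0,-0.2,1]
}}

```text
clock: 22.42
position: [0.5234, -0.2106, 0.2966]
ee_rot: [0.708, 0.706, 0.001, 0.003]
ft_force: [0.3, 0.3, -0.4]
grip_width: 0.995
grasp_force: 0.0
```

```bash
python3 - <<'E'
from h import *
o=status.get_obs();print(o['position'],o['ft_force'],o['clock'])
m=viewer.camera_model("wrist");im=viewer.camera("wrist");cv2.imwrite("pics/w5.png",im[:,:,::-1])
kn,s=cen(mask(im,(22,150,150),(34,255,255),(0,0,560,420)));print(kn,s,onz(m,kn,.113))
E
```

```text
[ 0.52342734 -0.21059188  0.2965738 ] [ 0.30376732  0.28156177 -0.39113031] 22.425
[277.5        160.38095238] [268 150  20  21 336] [ 0.52356723 -0.1810668   0.113     ]
```

View pics/w5.png

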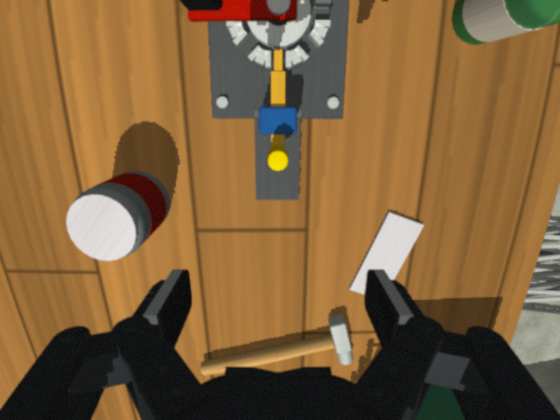

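The bolt tip at (278,58) sits inside the collar slot, and the knob has moved about 21–22 mm. The gripper is clear and nothing else has been disturbed.

```bash
python3 -c "
from workcell import manip
print(manip.hand_in())"
```

```text
the job is handed in; nothing more can be done
None
```

The job is handed in. By my measurements, the stack is clamped with the plate pressed in about 12 mm at crank angle 3π. The bolt is about 22 mm home in its slot, the gripper is clear, and the bystanders visible in the last view look undisturbed. The hand-in returned no verdict.

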